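# Turn the jar's label to the scanner

### The arm

A 7-joint arm with a two-finger parallel gripper is mounted at the origin on the work surface. World frame = base frame: x ahead of the robot, y to its left, z up, the work surface at z = 0. Lengths are in m, angles in rad, forces in N, time in s.
With the tool pointing down it reaches from about 0.4 to 0.85 m from the base axis. Payload 10.4 kg.
Tool frame: the origin (TCP) lies at the very end of the fingers, on their centre line; the grasp point (between the pads) lies manip.hold_point_z behind it (manip.hold_point_z is the distance from the TCP to the grasp point, in m); z points along the fingers, x is the direction in which the jaws open and shut, and the axes are right-handed (so a half turn about z gives the same grasp; the last joint's range is limited). The gripper opens to 85 mm and grips with 20 to 120 N. Pads are 22 mm wide; open, the fingers measure 114 mm over their backs; the gripper's body (76 mm by 85 mm) begins 54 mm behind the grasp point. The pads swing forward as they close: fully open they stand 13 mm farther back than shut.
Start: joints at [-1.129, 0.332, -0.065, 1.46, 0.022, 1.35, -0.088], TCP at [0.28, 0.559, 0.231] pointing down, gripper open.
Joint ranges: [-2.6, 2.6], [-0.5, 2.12], [-1.47, 1.34], [0.16, 2.42], [-1.27, 4.41], [0.06, 2.06], [-2.6, 2.6]. Speed limits (rad/s): [2.22, 2.22, 2.79, 2.79, 3.14, 3.14, 3.14].

### API

Orientations are given as a unit quaternion [x, y, z, w].
In Python, from workcell import readout, camera, camera_info, manip gives the robot as it stands.
- The arm moves only by the tool play_rows, never from a script. Its argument "rows" is a list of rows, each a list of 3 entries, a list of its own where there are three numbers: the shift along the world's x, y, z in mm, then the turn, a rotation vector about the world's x, y, z in degrees, then the finger opening in mm, from 0 to 85.4. In form: [[[tx, ty, tz], [rx, ry, rz], fingers], ...]. A call has 1 to 12 rows; each row shifts and turns the commanded pose from where the row before left it; what a row does not reach is not made up. A row lasts 1/8 s, in which the tool goes at most 62.5 mm and 10.7 degrees, less where a joint would pass 70% of its speed; a pose out of reach is approached as far as the arm can. A call with a gripper value outside its range is refused whole. The fingers move at their own pace and stop on an object; "force" is the grip in N (left out, the last holds). Time passes only in rows, so rows that do not move let the fingers close. It gives the time, the measured TCP pose, the force and the opening at its end, in the units of the state.
- readout.get_obs(): the state, without advancing time (a new reading comes with each control period).
- camera(name): name is "scene" or "top" or "wrist"; returns the picture (480x640x3 uint8, blue, green, red); there is no depth.
- camera_info(name): a dict with "fx", "fy", "cx", "cy" (pixels), "k1" (the pictures are not rectified: a ray, as slopes to the right and down, at radius r is drawn at 1 + k1 r^2 times it, then the intrinsics apply), "world_from_camera" (4x4, takes a point from camera to world coordinates). Camera axes: x right, y up, looking along -z (the intrinsics and any distortion apply to the point x, -y, -z); pixel columns grow to the right and rows downward; lengths in m; the calibration is good to about 2 mm. A picture is of the moment at which its call begins: read the wrist's pose just before it. camera_info takes no time and is no camera call; for the wrist camera it gives the pose at the moment of the call.
- manip.hand_in(): hands the job in, once; it reports no verdict.
The state is a dict: "clock": time; "joint_pos": joint angles; "joint_velocities": joint speeds; "tau": joint torques, N m; "position": TCP position; "ee_rot": TCP orientation; "ft_force": force on the tool from outside, world axes, zero at the start; "torque": the same for the moment, N m; "grip_width": opening from 0.0 (shut) to 1.0 (fully open).
Only numpy, scipy, OpenCV 4.12 (cv2) and the standard library are available. Lean on these libraries where they do the work, as an engineer would, in place of code of your own. Each camera call takes 0.05 s, during which the arm holds its last target.

### The job

Book in the short, stout medicine jar: stand it upright in the middle of the round scanning plate with its label squarely facing the scanner's window, and let go of it. Leave the tall bottle and the slim jar alone; they are not part of this delivery.

Things in the scene. Friction and masses are not known exactly. Their poses are not given: they have to be found in the camera images.
- jar_mid (a point): Centre, half-way up, of the short stout amber jar to book in: upright cylinder 60 mm across, 88 mm tall, 0.15 to 0.31 kg, black lid (top 20 mm) as wide as the body; grip it across its diameter in any direction. z up; x points out of the jar through the middle of its label (white paper with a barcode, on one side). On the lid a white paper strip runs from the centre to the rim on the label side.
- plate_mid (a point): Centre of the top face of the round steel scanning plate, 90 mm across, its top 6 mm above the bench; fixed to the bench. z up; x points level from the plate's centre to the scanner's window.
- window (a point): Middle of the dark window of the scanner, a grey upright block on a foot (60 mm deep, 70 mm wide, top 114 mm above the bench), fixed. The window is 100 mm from plate_mid along plate_mid's x, 50 mm above the bench, and looks back at the plate.
- tall_bottle: Bystander, to be left alone: tall amber bottle with a label and a narrow black cap, 52 mm across, 150 mm tall; origin at the centre of its underside, z up. The three amber containers stand in any order, at least 110 mm apart.
- slim_jar: Bystander, to be left alone: slim amber jar with a label and black lid, 40 mm across, 100 mm tall; origin at the centre of its underside, z up.
There are look-alikes about, which are no part of the job. Leave any blue look-alike of the part that bears jar_mid alone.

How it is judged:
By the outcome, as a careful person would: the job done as asked, in the order asked, and still so for the second after the job is handed in, with the robot touching nothing.
It also fails if it takes over 38 s, if anything falls off the work surface, if the arm or the gripper's body presses on something with over 40 N, if the wrist force passes 120 N, or if a joint passes its speed limit or range.

## Working session

There is one attempt and no reset: what is moved stays moved. The work goes in short steps, Python scripts to look and compute and a tool call to move; the robot and the scene stay as the last step left them, time stands still between calls to the robot, and variables do not carry over. Pictures are saved under pics/ and viewed, and the job is handed in when it is done.

Besides the shell and the picture viewer there is one more tool, called after "Emit:" by a JSON object that holds its "name" and its "arguments", one argument or row to a line. play_rows: Moves the arm, as the interface text tells. Its arguments: {"type":"object","properties":{"rows":{"type":"array"},"force":{"type":"number"}},"required":["rows"]}

```bash
mkdir -p pics; python3 - <<'E'
from workcell import readout, camera, camera_info, manip
import cv2,numpy as np
o=readout.get_obs();print(o['clock'],o['position'],o['ee_rot'],o['grip_width'],manip.hold_point_z)
for n in("scene","top"):
    cv2.imwrite(f"pics/{n}0.png",camera(n))
    i=camera_info(n);print(n,{k:np.round(v,4).tolist() for k,v in i.items()})
E
```

```text
0.0 [0.27997843 0.55834947 0.23050339] [ 8.50951549e-01  5.25243684e-01 -6.04394213e-04  4.08917313e-04] 0.99599816880302 0.0187
scene {'fx': 568.4428, 'fy': 568.4428, 'cx': 325.9031, 'cy': 242.1939, 'k1': -0.1557, 'world_from_camera': [[0.6207, -0.586, 0.5209, 1.0909], [0.784, 0.4705, -0.405, -0.5074], [-0.0078, 0.6598, 0.7514, 1.0549], [0.0, 0.0, 0.0, 1.0]]}
top {'fx': 466.5256, 'fy': 466.5256, 'cx': 319.1504, 'cy': 241.7151, 'k1': 0.04, 'world_from_camera': [[-0.0307, 0.9987, -0.0405, 0.3841], [-0.9995, -0.0303, 0.0122, 0.0164], [0.0109, 0.0409, 0.9991, 1.0289], [0.0, 0.0, 0.0, 1.0]]}
```

View pics/scene0.png

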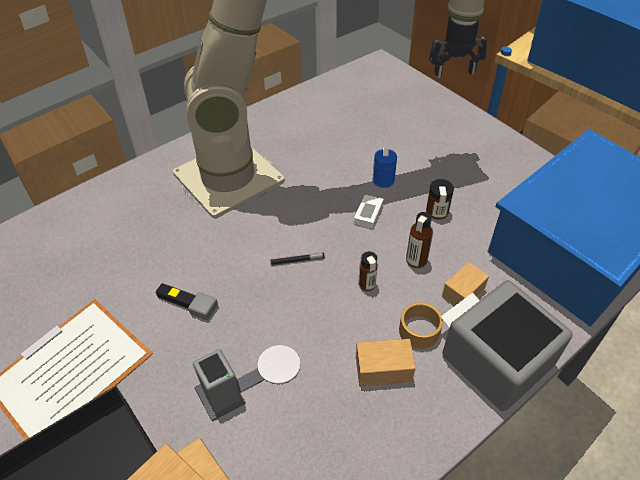

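View pics/top0.png

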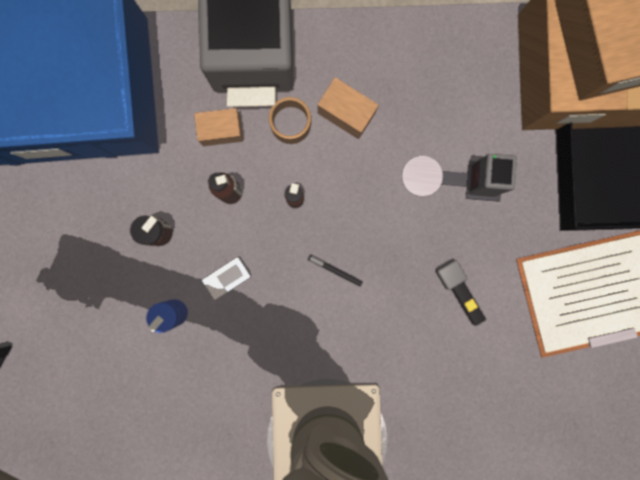

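The amber candidates in the scene view are the stout jar (440,200), the tall bottle (419,240) and the slim jar (369,270). The blue look-alike is at (385,168). The stout one, at (147,230) in the top view, fits the description: it is wide with a full-width lid. I'll confirm this in a crop and measure.

```bash
cat > h.py <<'E'
import numpy as np,cv2
def ray(i,u,v):
    K=np.array([[i['fx'],0,i['cx']],[0,i['fy'],i['cy']],[0,0,1.]])
    x,y=cv2.undistortPoints(np.array([[[u,v]]],float),K,np.array([i['k1'],0,0,0.]))[0,0]
    T=np.array(i['world_from_camera']);return T[:3,3],T[:3,:3]@np.array([x,-y,-1])
def onz(i,u,v,z):
    o,d=ray(i,u,v);return (o+d*(z-o[2])/d[2])[:2]
def proj(i,p):
    T=np.array(i['world_from_camera']);c=T[:3,:3].T@(np.array(p)-T[:3,3])
    x,y=c[0]/-c[2],-c[1]/-c[2];s=1+i['k1']*(x*x+y*y)
    return np.array([i['fx']*x*s+i['cx'],i['fy']*y*s+i['cy']])
E
python3 - <<'E'
import cv2,numpy as np
a=cv2.imread('pics/scene0.png');b=cv2.imread('pics/top0.png')
f=lambda im,x,y,w,h:cv2.resize(im[y:y+h,x:x+w],(400,300),interpolation=cv2.INTER_CUBIC)
cv2.imwrite('pics/c0.png',np.vstack([np.hstack([f(a,400,170,80,60),f(b,110,200,80,60)]),np.hstack([f(a,180,330,160,120),f(b,390,130,140,105)])]))
E
```

```text
(no output)
```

View pics/c0.png

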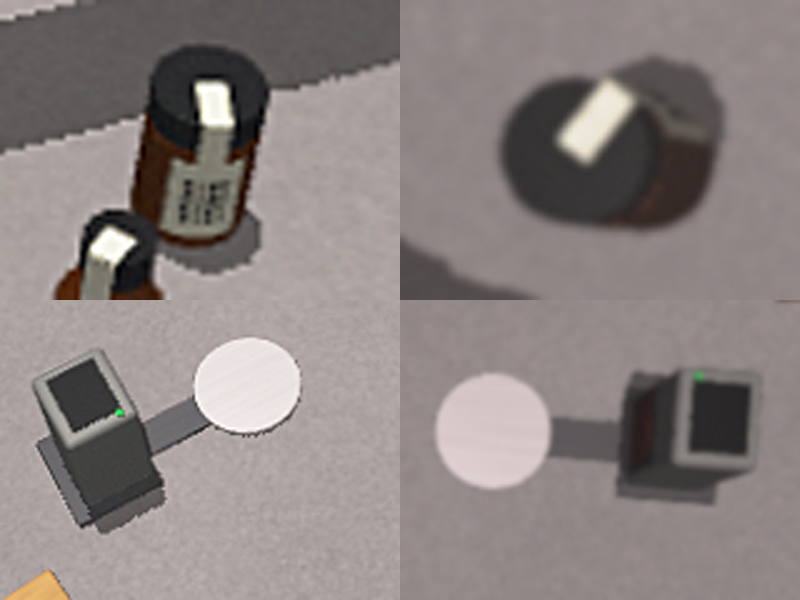

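```bash
python3 - <<'E'
import cv2,numpy as np
from h import *
from workcell import camera_info
b=cv2.imread('pics/top0.png');a=cv2.imread('pics/scene0.png')
it,is_=camera_info('top'),camera_info('scene')
def comp(m,pt):
    n,l,s,c=cv2.connectedComponentsWithStats(m.astype(np.uint8));k=l[pt[1],pt[0]];return (l==k)&(k>0),s[k],c[k]
for nm,im,i,pt in(('top',b,it,(422,176)),('scene',a,is_,(279,364))):
    hsv=cv2.cvtColor(im,cv2.COLOR_BGR2HSV)
    m,s,c=comp(hsv[...,2]>175,pt);m=cv2.morphologyEx(m.astype(np.uint8),cv2.MORPH_OPEN,np.ones((5,5)))
    cs=max(cv2.findContours(m,0,1)[0],key=len);P=np.array([onz(i,*q[0],.006) for q in cs])
    A=np.c_[2*P,np.ones(len(P))];x=np.linalg.lstsq(A,(P**2).sum(1),rcond=None)[0]
    print(nm,'plate',x[:2],'r',np.sqrt(x[2]+x[:2]@x[:2]))
for nm,im,i,box,strip in(('top',b,it,(125,210,40,40),(149,225)),('scene',a,is_,(425,175,32,32),(442,190))):
    x0,y0,w,h=box;hsv=cv2.cvtColor(im,cv2.COLOR_BGR2HSV)
    m=np.zeros(im.shape[:2],bool);sub=hsv[y0:y0+h,x0:x0+w].astype(int);g=im[y0:y0+h,x0:x0+w].astype(int)
    m[y0:y0+h,x0:x0+w]=(sub[...,2]<75)&(g.max(2)-g.min(2)<16)
    n,l,s,c=cv2.connectedComponentsWithStats(m.astype(np.uint8));k=1+np.argmax(s[1:,4]);m=l==k
    cs=max(cv2.findContours(m.astype(np.uint8),0,1)[0],key=len);hull=cv2.convexHull(cs)
    P=np.array([onz(i,*q[0],.088) for q in hull]);print(nm,'hull mean',P.min(0),P.max(0),s[k])
    A=np.c_[2*P,np.ones(len(P))];x=np.linalg.lstsq(A,(P**2).sum(1),rcond=None)[0];print(' circ',x[:2],np.sqrt(x[2]+x[:2]@x[:2]))
    ww=(hsv[...,2]>(140 if nm=='top' else 190))&(hsv[...,1]<60)
    ws=np.zeros_like(ww);ws[y0:y0+h,x0:x0+w]=ww[y0:y0+h,x0:x0+w]
    if nm=='top':
        mm=np.zeros(ws.shape,np.uint8);cv2.fillPoly(mm,[hull],1);mm=cv2.dilate(mm,np.ones((3,3)))
    st,s,c=comp(ws,strip);ys,xs=np.nonzero(st);Q=np.array([onz(i,u,v,.088) for u,v in zip(xs,ys)])
    wt=Q.mean(0);print(' strip',wt,'n',len(Q),'az from circ',np.degrees(np.arctan2(*(wt-x[:2])[::-1])))
    e,V=np.linalg.eigh(np.cov((Q-wt).T));print(' axis az',np.degrees(np.arctan2(V[1,1],V[0,1])),e)
# bar between plate & scanner: edges on top view per column
hsv=cv2.cvtColor(b,cv2.COLOR_BGR2GRAY).astype(float)
pts=[]
for u in range(446,464,2):
    col=hsv[165:192,u];d=np.diff(cv2.GaussianBlur(col[:,None],(1,3),0)[:,0])
    lo,hi=165+np.argmin(d)+.5,165+np.argmax(d)+.5
    pts.append(onz(it,u,(lo+hi)/2,.003))
    print(u,lo,hi,pts[-1])
pts=np.array(pts);p=np.polyfit(pts[:,1],pts[:,0],1);print('bar az',np.degrees(np.arctan2(-1,-p[0])))
E
```

```text
top plate [ 0.56483706 -0.22737153] r 0.04356564421627593
scene plate [ 0.56473562 -0.22749814] r 0.04397755148593775
top hull mean [0.42711364 0.31506938] [0.48444689 0.38034881] [131 216  34  29 613]
 circ [0.45369045 0.34577917] 0.03292481234762268
 strip [0.4608261  0.36537765] n 596 az from circ 69.9938238296074
 axis az 176.7524288988266 [0.00044026 0.00077775]
scene hull mean [0.42720508 0.30864677] [0.49642998 0.38288623] [429 179  25  22 335]
 circ [0.46212407 0.3454745 ] 0.03529685340878955
 strip [0.46765387 0.34451837] n 49 az from circ -9.80969524673905
 axis az 141.33737970021974 [2.01811018e-05 6.92423535e-05]
446 170.5 184.5 [ 0.55925806 -0.28087026]
448 170.5 184.5 [ 0.55911793 -0.28527906]
450 171.5 185.5 [ 0.55675659 -0.28959996]
452 171.5 185.5 [ 0.55661623 -0.29400682]
454 171.5 185.5 [ 0.55647569 -0.29841282]
456 171.5 185.5 [ 0.55633499 -0.30281795]
458 171.5 185.5 [ 0.55619411 -0.30722218]
460 171.5 185.5 [ 0.55605307 -0.3116255 ]
462 171.5 186.5 [ 0.5548018  -0.31598345]
bar az -96.15019918694863
```

Top and scene views agree on the plate centre, (0.565,-0.227), and the window direction is about -96°. The jar is near (0.455,0.345), but its mask is rough, so I'll go above it and use the wrist camera.

Emit:
{"name": "play_rows", "arguments": {
  "rows": [
    [[29,-35,0],[0,0,-4],85],
    [[29,-35,0],[0,0,-4],85],
    [[29,-35,0],[0,0,-4],85],
    [[29,-35,0],[0,0,-4],85],
    [[29,-35,0],[0,0,-4],85],
    [[29,-35,0],[0,0,-4],85],
    [[0,0,0],[0,0,0],85],
    [[0,0,0],[0,0,0],85]
  ]
}}

```text
clock: 1.1
position: [0.4536, 0.3491, 0.231]
ee_rot: [0.941, 0.337, -0.0, -0.0]
ft_force: [0.4, -0.6, 0.5]
grip_width: 0.997
```

```bash
python3 - <<'E'
from workcell import readout, camera, camera_info, manip
import cv2,numpy as np,json
o=readout.get_obs();print(o['clock'],o['position'],o['ee_rot'],o['joint_pos'],o['grip_width'])
i=camera_info("wrist");im=camera("wrist");cv2.imwrite("pics/w1.png",im)
json.dump({k:np.array(v).tolist() for k,v in i.items()},open('w1.json','w'));print(i)
E
```

```text
1.1 [0.45361943 0.34910053 0.23103822] [ 9.41435246e-01  3.37193645e-01 -3.23883828e-04 -1.37979056e-04] [-0.8468919   0.21365368  0.12984107  1.6128963  -0.02887351  1.31739009
 -0.02484786] 0.9965150673877642
{'fx': 347.7426072534913, 'fy': 347.7426072534913, 'cx': 319.81096922106883, 'cy': 243.18579232786766, 'k1': -0.048815635089180485, 'world_from_camera': array([[ 7.72052803e-01, -6.06585522e-01, -1.89706283e-01,
         4.05674185e-01],
       [ 6.35557934e-01,  7.36498928e-01,  2.31593268e-01,
         4.09143145e-01],
       [-7.62649166e-04, -2.99371565e-01,  9.54136303e-01,
         3.73410758e-01],
       [ 0.00000000e+00,  0.00000000e+00,  0.00000000e+00,
         1.00000000e+00]])}
```

View pics/w1.png

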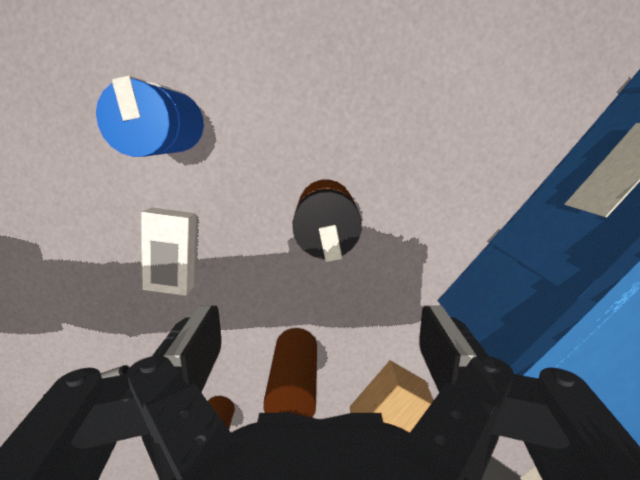

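The jar's lid is at (327,222) in the wrist view, with the strip running down to (333,260). The blue look-alike is well clear at upper left.

```bash
python3 - <<'E'
import cv2,numpy as np,json
from h import *
i=json.load(open('w1.json'));im=cv2.imread('pics/w1.png').astype(int)
mx=im.max(2);sat=mx-im.min(2)
roi=np.zeros(mx.shape,bool);roi[180:275,285:370]=1
def big(m):
    n,l,s,c=cv2.connectedComponentsWithStats(m.astype(np.uint8));k=1+np.argmax(s[1:,4]);return (l==k),s[k]
st,s=big(roi&(mx>185));print('strip',s)
lid,s=big(roi&(mx<72)&(sat<14));print('lid',s)
cs=max(cv2.findContours((lid|st).astype(np.uint8),0,1)[0],key=len);hull=cv2.convexHull(cs)
# exclude strip-paper protrusion via robust circle: RANSAC-like trimming
P=np.array([onz(i,*q[0],.088) for q in hull])
for _ in range(4):
    A=np.c_[2*P,np.ones(len(P))];x=np.linalg.lstsq(A,(P**2).sum(1),rcond=None)[0];r=np.sqrt(x[2]+x[:2]@x[:2])
    e=abs(np.linalg.norm(P-x[:2],axis=1)-r);print(x[:2],r,e.max());P=P[e<max(.001,2*e.std()+e.mean())]
c=x[:2]
ys,xs=np.nonzero(st);Q=np.array([onz(i,u,v,.088) for u,v in zip(xs,ys)]);Q=Q[np.linalg.norm(Q-c,axis=1)<.029]
w=Q.mean(0);e,V=np.linalg.eigh(np.cov((Q-w).T))
print('strip az',np.degrees(np.arctan2(*(w-c)[::-1])),'axis',np.degrees(np.arctan2(V[1,1],V[0,1])),e,'dist',np.linalg.norm(w-c))
rect=cv2.minAreaRect(np.array([(Q*1e4).astype(np.float32)]));print(rect)
print('az by top-camera pixels:')
E
python3 - <<'E'
import cv2
im=cv2.imread('pics/w1.png');cv2.imwrite('pics/w1c.png',cv2.resize(im[170:290,270:390],(600,600),interpolation=cv2.INTER_CUBIC))
E
```

```text
strip [319 225  20  27 366]
lid [ 293  189   69   70 2928]
[0.45667294 0.35612383] 0.029633967259302705 0.0010024670216199766
[0.45667294 0.35612383] 0.029633967259302705 0.0010024670216199766
[0.45667294 0.35612383] 0.029633967259302705 0.0010024670216199766
[0.45667294 0.35612383] 0.029633967259302705 0.0010024670216199766
strip az -42.008156733328384 axis 130.05986820409157 [1.62487028e-05 3.34780876e-05] dist 0.010866314789692152
((4658.62841796875, 3482.495361328125), (143.4536895751953, 219.22802734375), 51.15472412109375)
az by top-camera pixels:
```

View pics/w1c.png

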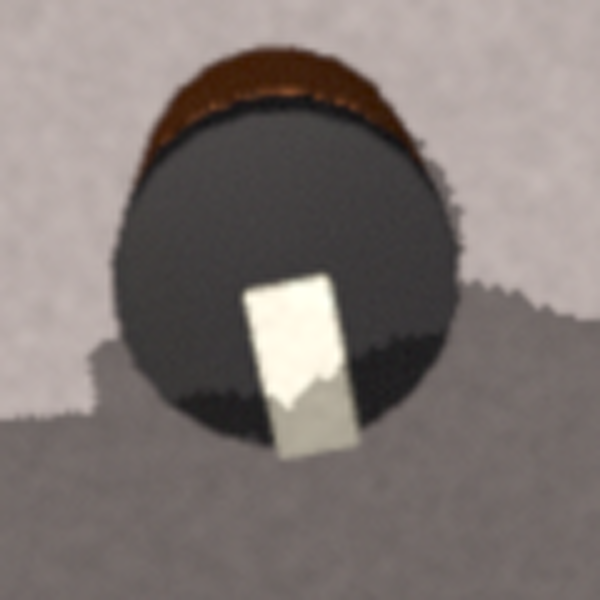

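```bash
python3 - <<'E'
import numpy as np,json
from h import *
i=json.load(open('w1.json'))
f=lambda x,y:onz(i,270+x/5-.4,170+y/5-.4,.088)
a,b,c,d=f(243,290),f(328,275),f(280,460),f(358,443)
az=lambda v:np.degrees(np.arctan2(v[1],v[0]))
print(a,b,c,d,az(c-a),az(d-b),az((c+d)-(a+b)),'cross',az(b-a)-90, az(d-c)-90)
print('inner mid',(a+b)/2)
from workcell import camera_info
import cv2
it=camera_info('top')
g=lambda x,y:onz(it,110+(x-400)/5-.4,200+y/5-.4,.088)
print('top strip az',az(g(628,97)-g(587,165)),az(g(602,78)-g(558,142)),'lid ctr top ~',g(580,150))
E
```

```text
[0.45255853 0.34969688] [0.4619968 0.360871 ] [0.4770613  0.33005092] [0.48554468 0.34113048] -38.72213797965431 -39.97357640884369 -39.34102387695257 cross -40.18626797235802 -37.440482156006674
inner mid [0.45727766 0.35528394]
top strip az -31.833543766502764 -35.22392359213078 lid ctr top ~ [0.4570024  0.35151237]
```

Emit:
{"name": "play_rows", "arguments": {
  "rows": [
    [[3,6.5,-20],[0,0,0],85],
    [[0,0,-45],[0,0,0],85],
    [[0,0,-45],[0,0,0],85],
    [[0,0,-45],[0,0,0],85],
    [[0,0,-30],[0,0,0],85],
    [[0,0,-11],[0,0,0],85],
    [[0,0,0],[0,0,0],85]
  ],
  "force": 40
}}

```text
clock: 2.02
position: [0.4566, 0.3555, 0.0347]
ee_rot: [0.941, 0.337, -0.001, 0.0]
ft_force: [0.4, 0.9, -0.5]
grip_width: 0.999
```

```bash
python3 - <<'E'
from workcell import readout, camera, camera_info
import cv2,numpy as np,json
cv2.imwrite("pics/w2.png",camera("wrist"));i=camera_info('wrist');json.dump({k:np.array(v).tolist() for k,v in i.items()},open('w2.json','w'))
E
```

```text
(no output)
```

View pics/w2.png

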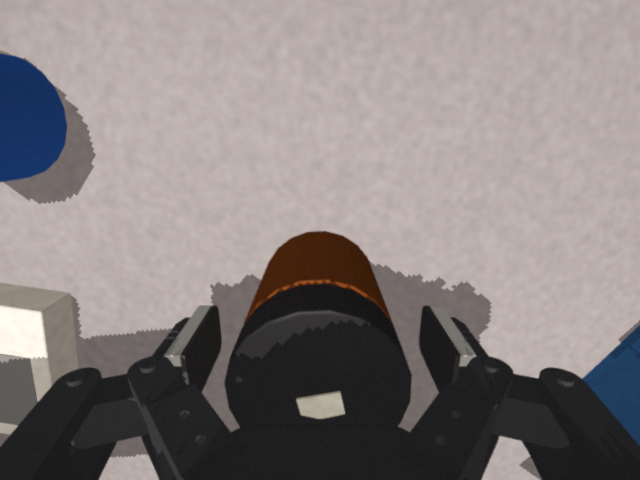

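The jar is centred between the pads (lid x≈318), with no contact. I'll close and lift a little.

Emit:
{"name": "play_rows", "arguments": {
  "rows": [
    [[0,0,0],[0,0,0],50],
    [[0,0,0],[0,0,0],50],
    [[0,0,0],[0,0,0],50],
    [[0,0,0],[0,0,0],50],
    [[0,0,0],[0,0,0],50],
    [[0,0,20],[0,0,0],50],
    [[0,0,30],[0,0,0],50],
    [[0,0,0],[0,0,0],50]
  ],
  "force": 40
}}

```text
clock: 3.08
position: [0.4584, 0.3562, 0.0878]
ee_rot: [0.942, 0.337, 0.002, -0.001]
ft_force: [0.4, -0.0, -2.4]
grip_width: 0.691
```

Emit:
{"name": "play_rows", "arguments": {
  "rows": [
    [[0,0,45],[0,0,0],50],
    [[0,0,50],[0,0,0],50],
    [[0,0,50],[0,0,0],50],
    [[5,-25,0],[0,0,-3],50],
    [[9,-45,0],[0,0,-4.5],50],
    [[9,-45,0],[0,0,-4.5],50],
    [[9,-45,0],[0,0,-4.5],50],
    [[9,-45,0],[0,0,-4.5],50],
    [[9,-45,0],[0,0,-4.5],50],
    [[9,-45,0],[0,0,-4.5],50],
    [[9,-45,0],[0,0,-4.5],50],
    [[9,-45,0],[0,0,-4.5],50]
  ]
}}

```text
clock: 4.58
position: [0.5333, -0.032, 0.2286]
ee_rot: [1.0, 0.001, -0.001, 0.0]
ft_force: [-0.2, -0.1, -1.8]
grip_width: 0.694
```

Emit:
{"name": "play_rows", "arguments": {
  "rows": [
    [[9,-45,0],[0,0,-4.5],50],
    [[9,-45,0],[0,0,-4.5],50],
    [[8,-45,0],[0,0,-4.5],50],
    [[4,-30,0],[0,0,-3],50],
    [[1,-28,0],[0,0,-1.5],50],
    [[0,0,0],[0,0,0],50],
    [[0,0,0],[0,0,0],50]
  ]
}}

```text
clock: 5.45
position: [0.5645, -0.2224, 0.2291]
ee_rot: [0.988, -0.153, -0.001, -0.0]
ft_force: [0.4, 0.5, -1.6]
grip_width: 0.69
```

```bash
python3 - <<'E'
from workcell import readout, camera, camera_info
import cv2,numpy as np,json
o=readout.get_obs();print(o['clock'],o['position'],o['ee_rot'],o['joint_pos'])
for n in('wrist','scene'):
  i=camera_info(n);cv2.imwrite(f"pics/{n}3.png",camera(n));json.dump({k:np.array(v).tolist() for k,v in i.items()},open(n+'3.json','w'))
q=o['ee_rot'];print('yaw',np.degrees(2*np.arctan2(q[1],q[0])))
a=cv2.imread('pics/wrist3.png');b=cv2.imread('pics/scene3.png')
cv2.imwrite('pics/c3.png',np.hstack([cv2.resize(a,(400,300)),cv2.resize(b[200:440,130:450],(400,300))]))
E
```

```text
5.45 [ 0.5645065  -0.22241379  0.2290651 ] [ 9.88162091e-01 -1.53410996e-01 -8.44956622e-04 -1.84678880e-04] [-0.19795726  0.32786238  0.62935064  1.54418947 -0.19612079  1.33525488
  0.14420208]
yaw -17.64930833395379
```

View pics/c3.png

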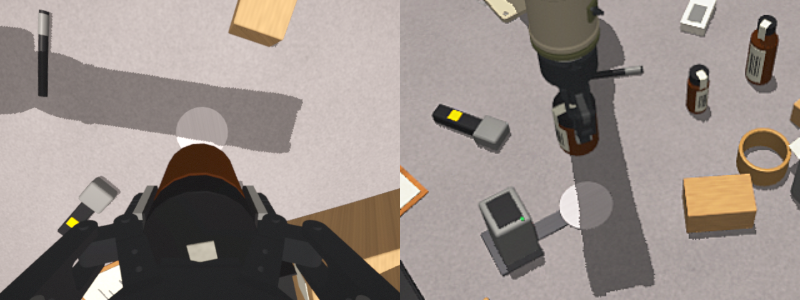

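```bash
python3 - <<'E'
import cv2,numpy as np
a=cv2.imread('pics/scene0.png');b=cv2.imread('pics/top0.png');w=cv2.imread('pics/wrist3.png')
f=lambda im,x,y,w,h:cv2.resize(im[y:y+h,x:x+w],(w*400//w,h*400//w),interpolation=cv2.INTER_CUBIC)
cv2.imwrite('pics/c4.png',np.vstack([np.hstack([f(a,190,340,80,60),f(b,440,140,80,60)]),np.hstack([f(w,220,230,200,150),f(w,280,360,80,60)])]))
E
```

```text
(no output)
```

View pics/c4.png

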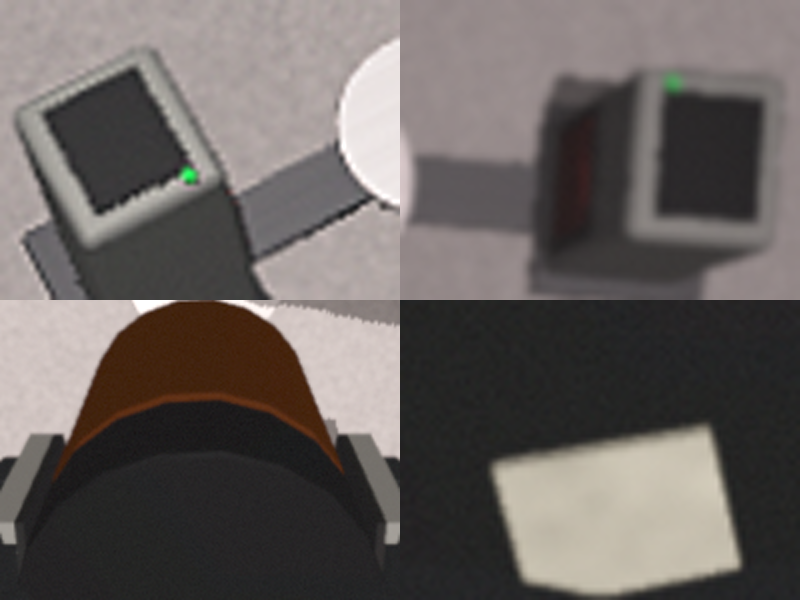

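```bash
python3 - <<'E'
import numpy as np,json
from h import *
from workcell import camera_info
az=lambda v:np.degrees(np.arctan2(v[1],v[0]))
S,T=camera_info('scene'),camera_info('top');W=json.load(open('wrist3.json'))
for n,i,off,x0,pts in(('scene',S,(190,340),0,[(135,68),(45,115),(97,215),(187,170)]),('top',T,(440,140),400,[(765,98),(758,218),(657,215),(662,95)])):
    p=[onz(i,off[0]+(x-x0)/5-.4,off[1]+y/5-.4,.114) for x,y in pts]
    print(n,np.round(p,4).tolist(),'edge azs',[round(az(p[(k+1)%4]-p[k]),1) for k in range(4)],'ctr',np.mean(p,0), 'az ctr from plate',az(np.mean(p,0)-[.5648,-.2274]))
g=lambda x,y:onz(S,190+x/5-.4,340+y/5-.4,.003)
print('bar edges',az(g(240,198)-g(338,143)),az(g(255,262)-g(372,198)))
for z in(.278,.282,.286):
    h=lambda x,y:onz(W,280+(x-400)/5-.4,360+(y-300)/5-.4,z)
    a,b,c,d=h(490,463),h(710,425),h(523,582),h(742,567)
    print(z,'mid',(a+b)/2,'az',az(c-a),az(d-b),az(b-a)-90,'w',np.linalg.norm(b-a))
E
```

```text
scene [[0.5289, -0.337], [0.5253, -0.375], [0.5735, -0.3812], [0.5781, -0.3446]] edge azs [np.float64(-95.4), np.float64(-7.3), np.float64(82.7), np.float64(171.2)] ctr [ 0.55144211 -0.35945082] az ctr from plate -95.77623305193288
top [[0.5723, -0.3807], [0.5249, -0.3759], [0.5274, -0.3365], [0.5748, -0.3405]] edge azs [np.float64(174.3), np.float64(86.4), np.float64(-4.7), np.float64(-93.6)] ctr [ 0.54983475 -0.3584068 ] az ctr from plate -96.51679696320002
bar edges -94.59673720338297 -95.69586049741451
0.278 mid [ 0.5644623  -0.22405395] az -96.1517173169128 -96.00699069394454 -95.49061749196521 w 0.014740689321819702
0.282 mid [ 0.56550186 -0.22082263] az -96.15171731691281 -96.00699069394432 -95.49061749196517 w 0.01410943405502613
0.286 mid [ 0.56654141 -0.2175913 ] az -96.15171731691288 -96.00699069394469 -95.49061749196512 w 0.013478178788232556
```

Window direction measures about -96° and the label about -96°, so no turn is needed. It does need -5 mm in y, then the descent.

Emit:
{"name": "play_rows", "arguments": {
  "rows": [
    [[0,-5,-30],[0,0,0],50],
    [[0,0,-45],[0,0,0],50],
    [[0,0,-45],[0,0,0],50],
    [[0,0,-40],[0,0,0],50],
    [[0,0,-18],[0,0,0],50],
    [[0,0,0],[0,0,0],50],
    [[0,0,0],[0,0,0],50]
  ]
}}

```text
clock: 6.42
position: [0.5662, -0.2281, 0.054]
ee_rot: [0.988, -0.153, 0.001, 0.0]
ft_force: [-0.1, 0.7, -1.1]
grip_width: 0.692
```

```bash
python3 - <<'E'
from workcell import readout, camera, camera_info
import cv2,numpy as np,json
print(readout.get_obs()['position'])
for n in('wrist','scene','top'):
  i=camera_info(n);cv2.imwrite(f"pics/{n}5.png",camera(n));json.dump({k:np.array(v).tolist() for k,v in i.items()},open(n+'5.json','w'))
a=cv2.imread('pics/wrist5.png');b=cv2.imread('pics/scene5.png')
cv2.imwrite('pics/c5.png',np.hstack([cv2.resize(a,(400,300)),cv2.resize(b[280:430,170:370],(400,300))]))
E
```

```text
[ 0.56621147 -0.22808779  0.05404395]
```

View pics/c5.png

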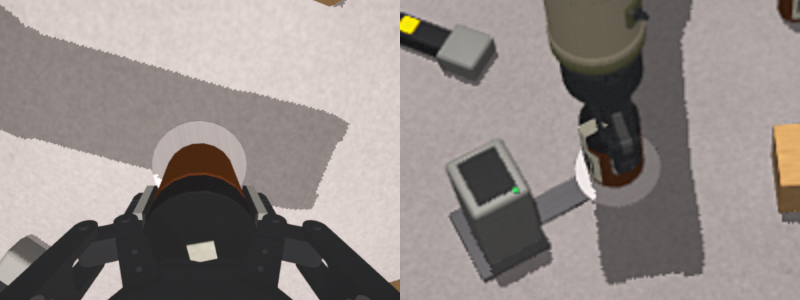

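Emit:
{"name": "play_rows", "arguments": {
  "rows": [
    [[-1,0.5,-5],[0,0,0],50],
    [[0,0,-3],[0,0,0],50],
    [[0,0,0],[0,0,0],50],
    [[0,0,0],[0,0,0],50]
  ]
}}

```text
clock: 7.08
position: [0.5642, -0.2273, 0.0443]
ee_rot: [0.988, -0.153, 0.0, 0.0]
ft_force: [-1.2, 0.2, -1.9]
grip_width: 0.692
```

Emit:
{"name": "play_rows", "arguments": {
  "rows": [
    [[0,0,-1.5],[0,0,0],50],
    [[0,0,0],[0,0,0],50]
  ]
}}

```text
clock: 7.32
position: [0.5641, -0.2273, 0.0428]
ee_rot: [0.988, -0.153, 0.0, 0.0]
ft_force: [0.4, -0.6, -2.2]
grip_width: 0.698
```

Emit:
{"name": "play_rows", "arguments": {
  "rows": [
    [[0,0,-1],[0,0,0],50],
    [[0,0,0],[0,0,0],50]
  ]
}}

```text
clock: 7.58
position: [0.5642, -0.2273, 0.0428]
ee_rot: [0.988, -0.153, 0.0, -0.0]
ft_force: [-3.6, 2.6, 9.1]
grip_width: 0.698
```

Contact with the plate (9 N up). I'll open and withdraw straight up.

Emit:
{"name": "play_rows", "arguments": {
  "rows": [
    [[0,0,0.7],[0,0,0],50],
    [[0,0,0],[0,0,0],68],
    [[0,0,0],[0,0,0],80],
    [[0,0,0],[0,0,0],85],
    [[0,0,0],[0,0,0],85],
    [[0,0,25],[0,0,0],85],
    [[0,0,45],[0,0,0],85],
    [[0,0,50],[0,0,0],85],
    [[0,0,50],[0,0,0],85],
    [[0,0,18],[0,0,0],85],
    [[0,0,0],[0,0,0],85],
    [[0,0,0],[0,0,0],85]
  ]
}}

```text
clock: 9.07
position: [0.5635, -0.2268, 0.2287]
ee_rot: [0.988, -0.153, -0.001, -0.0]
ft_force: [0.4, 1.3, -0.3]
grip_width: 0.994
```

```bash
python3 - <<'E'
from workcell import readout, camera, camera_info
import cv2,numpy as np,json
for n in('wrist','scene'):
  i=camera_info(n);cv2.imwrite(f"pics/{n}6.png",camera(n));json.dump({k:np.array(v).tolist() for k,v in i.items()},open(n+'6.json','w'))
a=cv2.imread('pics/wrist6.png');b=cv2.imread('pics/scene6.png')
cv2.imwrite('pics/c6.png',np.hstack([cv2.resize(a,(400,300)),cv2.resize(b[280:430,170:370],(400,300))]))
E
```

```text
(no output)
```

View pics/c6.png

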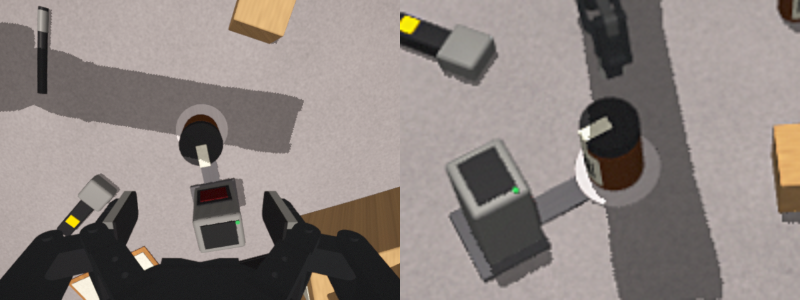

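The jar stands upright on the plate with its strip toward the scanner. I'll measure the residuals in this one wrist view.

```bash
python3 - <<'E'
import cv2
im=cv2.imread('pics/wrist6.png');cv2.imwrite('pics/w6a.png',cv2.resize(im[155:275,270:390],(600,600),interpolation=cv2.INTER_CUBIC))
cv2.imwrite('pics/w6b.png',cv2.resize(im[255:415,290:410],(450,600),interpolation=cv2.INTER_CUBIC))
E
```

```text
(no output)
```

View pics/w6a.png

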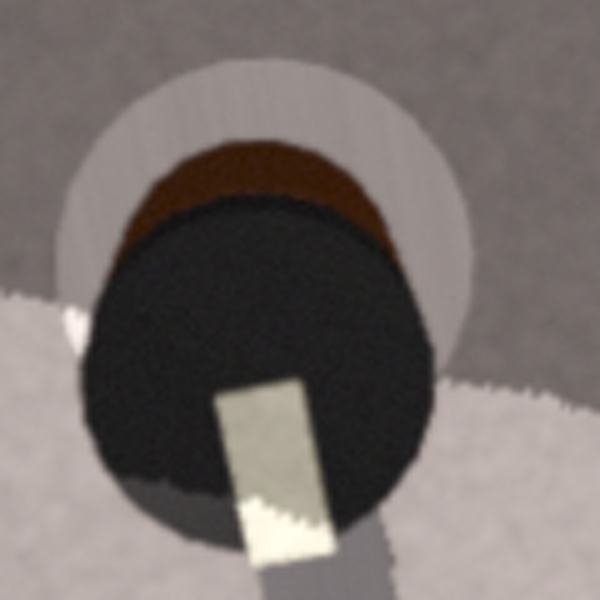

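View pics/w6b.png

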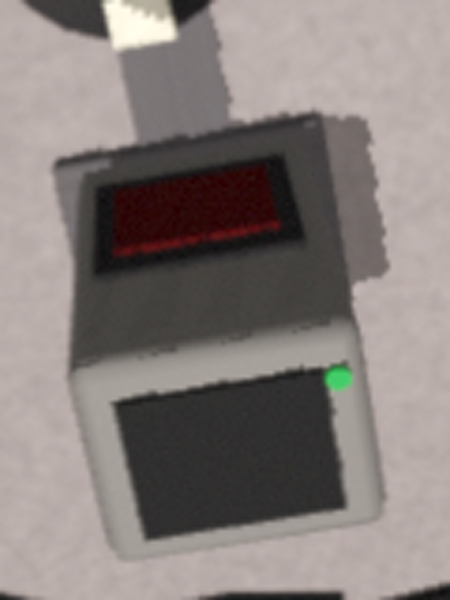

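```bash
python3 - <<'E'
import numpy as np,json
from h import *
i=json.load(open('wrist6.json'));az=lambda v:round(float(np.degrees(np.arctan2(v[1],v[0]))),1)
im=cv2.imread('pics/wrist6.png').astype(int);mx=im.max(2)
A=lambda x,y,z:onz(i,270+x/5-.4,155+y/5-.4,z)
B=lambda x,y,z:onz(i,290+x/3.75-.37,255+y/3.75-.37,z)
def circ(P):
    P=np.array(P);M=np.c_[2*P,np.ones(len(P))];x=np.linalg.lstsq(M,(P**2).sum(1),rcond=None)[0];return x[:2],np.sqrt(x[2]+x[:2]@x[:2])
print('plate',circ([A(*p,.006) for p in[(55,250),(473,250),(265,58),(97,148),(432,148),(150,90),(380,90),(466,310)]]))
# lid mask
roi=np.zeros(mx.shape,bool);roi[193:270,284:360]=1
m=(roi&(mx<75)&(im.max(2)-im.min(2)<12)).astype(np.uint8)
cs=max(cv2.findContours(m,0,1)[0],key=len);h=cv2.convexHull(cs);print('lid',circ([onz(i,*q[0],.094) for q in h]),cv2.boundingRect(h))
a,b,c,d=[A(*p,.094) for p in[(215,398),(302,380),(252,567),(335,550)]]
print('strip az',az(c-a),az(d-b),az(b-a)-90,az(d-c)-90,'inner mid',(a+b)/2)
s=[B(*p,.114) for p in[(113,402),(330,370),(345,507),(147,540)]]
print('screen az',az(s[3]-s[0]),az(s[2]-s[1]),az(s[1]-s[0])-90,az(s[2]-s[3])-90,np.mean(s,0))
print('foot front',az(B(325,115,.008)-B(55,165,.008))-90)
# window corners: face plane; z from top/bottom guess: compare edges' plan direction
print('window bottom/top edges',az(B(285,155,.03)-B(97,187,.03))-90,az(B(303,240,.07)-B(95,272,.07))-90)
print('bar edges',az(B(137,140,.003)-B(122,55,.003)),az(B(230,120,.003)-B(210,15,.003)))
E
```

```text
plate (array([ 0.56633135, -0.2261504 ]), np.float64(0.04438076241322462))
lid (array([ 0.56508924, -0.22537396]), np.float64(0.029522375449529167)) (287, 194, 70, 70)
strip az -96.0 -96.5 -95.4 -95.1 inner mid [ 0.56460416 -0.22737623]
screen az -95.9 -99.1 -97.7 -96.0 [ 0.55233955 -0.35679422]
foot front -96.0
window bottom/top edges -96.8 -97.6
bar edges -98.1 -96.1
```

```bash
python3 -c "
from workcell import manip,readout
print(readout.get_obs()['clock'],manip.hand_in())"
```

```text
the job is handed in; nothing more can be done
9.175 None
```

The short stout amber jar is standing upright on the scanning plate with its label facing the scanner window. I let go of it, moved the arm clear above it and handed the job in at about 9.2 s.

- **Centring:** in the last wrist picture, the lid centre was at (0.565, -0.225) and the plate centre at (0.566, -0.226). That is about 1.5 mm apart, within the camera's calibration error.
- **Facing:** the lid strip pointed at about -95.8°. Estimates of the window direction ranged from -94.6° to -99.1° across different edges and views, mostly around -96° to -97°. The label is therefore off by roughly 1°.
- **Forces and bystanders:** I saw a highest wrist force of about 9 N, when the jar touched the plate. I carried the jar above the tall bottle and slim jar and touched neither, nor the blue look-alike.
- **Disagreement:** early on, the blurry top view put the jar's label about 5° away from the wrist camera's reading. I used the wrist value, and the check after placing agreed with it.

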